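# Turn the hatch plug over for gluing

### The job

The round insulation plug on the green cutting mat has to have its stepped edge glued next. Take the cranked spatula from the black tool mat, get its blade under the plug and turn the plug over, so that it lies flat on the green mat with its dark, stepped side up; then lay the spatula back on the black mat, blade flat. The foil dents and the foam edge crumbles, so touch the plug only with the spatula, never with the gripper, and leave everything else where it is.

Things in the scene. Friction and masses are not known exactly. Their poses are not given: they have to be found in the camera images.
- plug: Round plug of pink foam panel, 20 mm thick, about 40 g, half-lapped (stepped) all round: lip 140 mm diameter, 10 mm thick, faced with silver foil, over a body 100 mm diameter, 10 mm thick, with a dark grey face. Starts silver side up, so a gap 10 mm high and 20 mm deep runs all round under the lip. Origin: centre of the dark face; z: out through the silver face (down once turned over).
- spatula: Cranked spatula, 165 g: flat steel blade 100 x 90 x 2 mm, short shank, wooden handle 22 mm wide, 24 mm high, 100 mm long, parallel to the blade, its axis 45 mm above the blade's underside. Origin: centre of the blade's underside; x to the front edge (x = +50 mm), z up. Handle: x = -55 to -155 mm. Starts lying on its blade, handle in the air. Centre of mass about 33 mm behind the origin.
- spatula_grip (a point): Point on the spatula handle's axis, 95 mm behind the blade's centre, 45 mm above the blade's underside; axes as the spatula's.
- spatula_tip (a point): Middle of the blade's front edge, at its underside; axes as the spatula's.
- cut_mat: Green cutting mat, fixed, 380 mm (its x) by 520 mm (its y), 3 mm thick, grippy; origin: centre of its underside on the red bench. The plug starts on its +y half, a try square lies on its -x edge and a marker along its +x edge; its -y half is free: levered over its far rim towards there, the plug comes down about 140 mm further on.
- tool_mat: Black rubber tool mat, fixed, 280 mm (its x) by 260 mm (its y), 3 mm thick; origin: centre of its underside on the red bench. The spatula starts on its -y side, the knife on its +y side.
- knife: Bystander: yellow craft knife, 150 x 18 x 18 mm, on the black mat; origin: centre of its underside, x along it.
- marker: Bystander: dark marker pen with green cap, 135 mm long, 20 mm high, on the far part of the green mat; origin: centre of its underside, x along it.
- try_square: Bystander: small try square; stock 110 x 24 x 14 mm along its x, on the green mat's edge nearest the robot base; blade 32 mm wide, 2 mm thick, reaching to y = +110 mm, centred at x = -39 mm, pointing off the mat towards the robot base; origin: centre of the stock's underside.
- tape_roll: Bystander: roll of aluminium tape lying flat, 116 mm diameter, 50 mm high, origin: centre of its underside.
- offcut: Bystander: foil-faced pink foam offcut, 70 x 110 x 20 mm, origin: centre of its underside.
- glue_tin: Bystander: closed adhesive tin with blue band, 100 mm diameter, 114 mm high; origin: centre of its underside.
There are look-alikes about, which are no part of the job. Leave any orange look-alike of the plug alone.

How it is judged (in metres and radians):
On the way, in this order (a step that is already met when the one before it is completed fails the run):
1. the held spatula has been lifted off the black mat (contact force between the fingers and spatula above 1 N and height (world z) of spatula_grip above 0.065 m), for 0.1 s.
2. the plug is tilted more than 30 degrees by the blade of the held spatula (angle between plug's own z axis and vertical above 0.52 rad and contact force between spatula and plug above 0.02 N and contact force between the fingers and spatula above 1 N), for 0.05 s.
3. the plug lies turned over, flat on the green mat (angle between plug's own z axis and vertical above 3.07 rad and height (world z) of plug below 0.027 m and contact force between plug and cut_mat above 0.05 N), for 0.2 s.
At the end, for the whole second after the job is handed in: The plug lies at rest flat on the green mat (within 4 degrees), dark stepped side up, its centre at least 40 mm inside the mat's edges; the spatula lies at rest on its blade (within 5 degrees), the blade's centre over the black mat, clear of the plug (angle between plug's own z axis and vertical above 3.07 rad and height (world z) of plug between 0.019 and 0.027 m and x of plug in the frame of cut_mat between -0.15 and 0.15 m and y of plug in the frame of cut_mat between -0.22 and 0.22 m and linear speed of each of plug, spatula below 0.02 m/s and contact force between spatula and plug below 0.01 N and angle between spatula's own z axis and vertical below 0.09 rad and height (world z) of spatula below 0.008 m and x of spatula in the frame of tool_mat between -0.14 and 0.14 m and y of spatula in the frame of tool_mat between -0.13 and 0.13 m); the robot touches nothing.
It fails at once if the gripper or arm touches the plug (contact force between any of the fingers, the arm and plug above 0.2 N).
It fails at once if a bystander is shifted by more than 25 mm (distance of any of knife, marker, try_square, tape_roll, offcut, glue_tin from where it was at the start of the episode above 0.025 m).
It also fails if it takes over 58 s, if anything falls off the work surface, if the arm or the gripper's body presses on something with over 40 N, if the wrist force passes 120 N, or if a joint passes its speed limit or range.

### The arm

A 6-joint arm with a two-finger parallel gripper is mounted at the origin on the work surface. World frame = base frame: x ahead of the robot, y to its left, z up, the work surface at z = 0. Lengths are in mm, angles in degrees, forces in N, time in s.
With the tool pointing down it reaches from about 325 to 925 mm from the base axis. Payload 3.1 kg.
Tool frame: the origin (TCP) lies at the very end of the fingers, on their centre line; the grasp point (between the pads) lies grasp_offset behind it (grasp_offset is the distance from the TCP to the grasp point, in mm); z points along the fingers, x is the direction in which the jaws open and shut, and the axes are right-handed (so a half turn about z gives the same grasp; the last joint's range is limited). The gripper opens to 85 mm and grips with 20 to 120 N. Pads are 22 mm wide; open, the fingers measure 114 mm over their backs; the gripper's body (76 mm by 85 mm) begins 54 mm behind the grasp point. The pads swing forward as they close: fully open they stand 13 mm farther back than shut.
Start: joints at [61.639, 12.427, 92.441, -0, 75.132, -6.429], TCP at [233.432, 579.783, 208.8] pointing down, gripper open.
Joint ranges: [-157.48, 157.48], [-44.54, 120.13], [17.64, 146.25], [-64.5, 244.5], [7.68, 150.69], [-147.95, 147.95]. Speed limits (degrees/s): [159.86, 159.86, 180, 180, 180, 180].

### API

Orientations are given as [roll, pitch, yaw] about the fixed x, y, z axes, in that order (R = Rz(yaw) Ry(pitch) Rx(roll)).
In Python, from station import * gives the robot as it stands. Calls block until the motion is done:
- goto(position, orientation): joint-space move of the TCP to a pose.
- move_l(position, attitude=None, speed=150): straight line of the TCP; attitude=None keeps the orientation; speed is the mean speed in mm/s.
- move_j(angles): joint-space move.
- grip(opening, squeeze=None): finger opening in mm; squeeze is the grip in N (None keeps the last); returns when the fingers have stopped.
- wait(seconds).
- solve_ik(position, orientation): joint angles nearest the present ones, or None.
- get_obs(): the state.
- get_image(name): name is "scene" or "top" or "wrist"; returns the picture (400x640x3 uint8, red, green, blue); there is no depth.
- get_calibration(name): a dict with "fx", "fy", "cx", "cy" (pixels), "R" (3x3) and "t" (3): a world point X has camera coordinates R X + t; the wrist camera has in their place "mount" (4x4, takes a point from camera to tool coordinates, whose origin is the TCP and whose axes are the tool frame's). Camera axes: x right, y down, z forward; pixel columns grow to the right and rows downward; lengths in mm; the calibration is good to about 2 mm. A picture is of the moment at which its call begins: read the wrist's pose just before it. get_calibration takes no time and is no camera call.
A pose or a line that the arm cannot do raises Unreachable and nothing moves.
- sign_off(): hands the job in, once; it reports no verdict.
Trained networks look in the newest picture that a camera, given by its name, has taken for a name from the list of things; names that differ only in an ending like _2 or _b are one class to them, and where a whole thing is asked for, a point or a joint stands for the part that bears it (a point fixed in the world has none). Each returns a list of dicts, best first, with "score" (0 to 1); they miss things now and then, are a little off and sometimes report something else, mostly with a low value. They report only what shows in the picture. A call takes as long as a camera call. They do not tell look-alikes from the thing itself.
- spot_in(name, camera): "extent" ([centre column, centre row, width, height] in pixels, round what is visible of it).
- regions_of(name, camera): "region" (400x640 bool, what is visible of it) and "extent" ([centre column, centre row, width, height] in pixels, round what is visible of it).
The state is a dict: "t": time; "joint_pos": joint angles; "qvel": joint speeds; "effort": joint torques, N m; "tcp_pos": TCP position; "ee_rot": TCP orientation; "wrist_force": force on the tool from outside, world axes, zero at the start; "moment": the same for the moment, N m; "grip_width": finger opening in mm.
Only numpy, scipy, OpenCV 4.12 (cv2) and the standard library are available. Lean on these libraries where they do the work, as an engineer would, in place of code of your own. Each camera call takes 0.05 s, during which the arm holds its last target.

## Working session

There is one attempt and no reset: what is moved stays moved. The work goes in short steps, each a Python script; the robot and the scene stay as the last script left them, time stands still between calls to the robot, and variables do not carry over. Pictures are saved under pics/ and viewed, and the job is handed in when it is done.

```bash
ls; mkdir -p pics; python3 - <<'E'
from station import *
import cv2,numpy as np
for n in ["scene","top","wrist"]:
    im=get_image(n); cv2.imwrite(f"pics/{n}0.png",im[:,:,::-1])
    c=get_calibration(n); print(n,{k:np.round(np.array(v),3).tolist() for k,v in c.items()})
o=get_obs(); print(o)
E
```

```text
pics
scene {'fx': 397.502, 'fy': 397.502, 'cx': 311.806, 'cy': 196.107, 'R': [[0.697, 0.717, 0.015], [0.621, -0.593, -0.512], [-0.358, 0.366, -0.859]], 't': [-354.1, -295.574, 1464.51]}
top {'fx': 469.878, 'fy': 469.878, 'cx': 312.088, 'cy': 203.243, 'R': [[0.004, -1.0, -0.004], [-0.98, -0.003, -0.197], [0.197, 0.005, -0.98]], 't': [-12.296, 496.074, 1362.946]}
wrist {'fx': 324.22, 'fy': 324.22, 'cx': 320.616, 'cy': 206.468, 'mount': [[1.0, 0.0, 0.0, 0.12], [-0.0, 0.947, 0.321, -81.556], [-0.0, -0.321, 0.947, -164.818], [0.0, 0.0, 0.0, 1.0]]}
{'t': 0.15, 'joint_pos': array([ 6.16397378e+01,  1.24664543e+01,  9.25103200e+01, -1.03552882e-03,
        7.51308731e+01, -6.42818006e+00]), 'qvel': array([ 0.01737028, -0.14666261, -0.28578372, -0.05504131,  0.02049904,
       -0.04505014]), 'effort': array([-3.25653882e-04, -3.97451413e+01, -3.04411304e+01, -1.86223924e-04,
        5.87314935e-03, -1.77116800e-05]), 'tcp_pos': array([233.09834468, 579.17398561, 207.74534763]), 'ee_rot': array([-1.79988942e+02,  1.07082640e-01,  6.80681948e+01]), 'wrist_force': array([-0.21320491, -0.59541125,  0.27501766]), 'moment': array([ 0.02011472, -0.00729909, -0.06036056]), 'grip_width': 85.53680494206026}
```

View pics/top0.png

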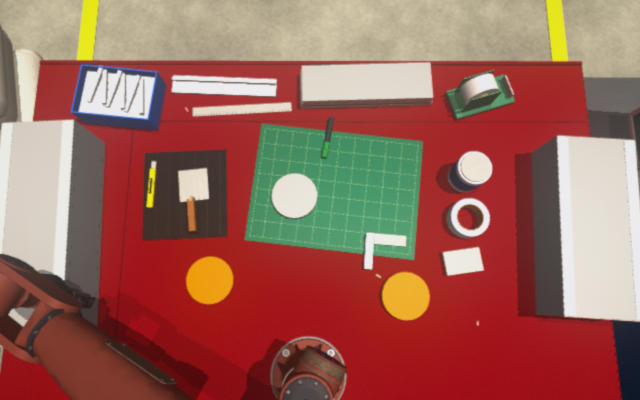

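View pics/scene0.png

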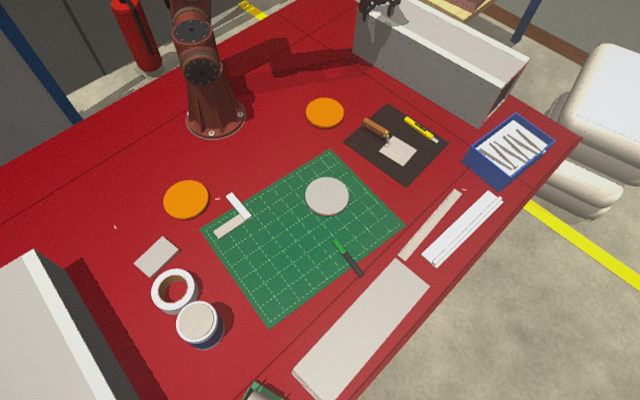

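View pics/wrist0.png

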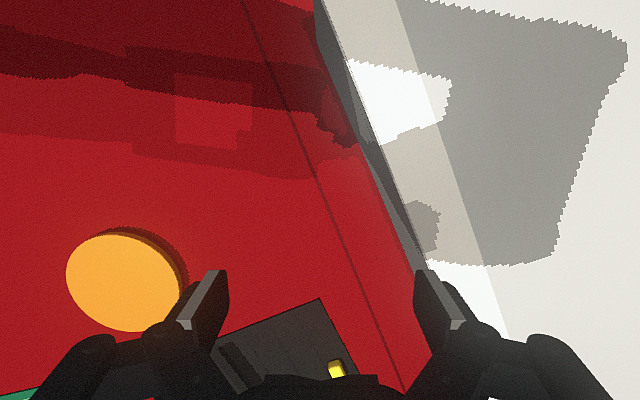

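Top picture: the plug candidates are the silver disc at (294,195) and the orange look-alikes at (209,281) and (405,296), so I choose the silver one, on the green mat's +y half. The spatula's blade is at (193,185) and its handle at (191,215), on the black mat beside the yellow knife at (151,185). The white rulers at the top are not spatulas. Next I measure.

```bash
cat > h.py <<'E'
from station import *
import numpy as np, cv2
from scipy.spatial.transform import Rotation as Ro
def cam(n,obs=None):
    c=get_calibration(n); K=(c["fx"],c["fy"],c["cx"],c["cy"])
    if n!="wrist": return K,np.array(c["R"]),np.array(c["t"])
    o=obs or get_obs(); T=np.eye(4); T[:3,:3]=Ro.from_euler('xyz',o["ee_rot"],degrees=True).as_matrix(); T[:3,3]=o["tcp_pos"]
    M=np.linalg.inv(T@np.array(c["mount"])); return K,M[:3,:3],M[:3,3]
def p2w(px,z,C):
    K,R,t=C; px=np.atleast_2d(np.asarray(px,float))
    d=np.c_[(px[:,0]-K[2])/K[0],(px[:,1]-K[3])/K[1],np.ones(len(px))]@R
    o=-R.T@t; s=(z-o[2])/d[:,2]; return o+d*s[:,None]
def w2p(X,C):
    K,R,t=C; X=np.atleast_2d(X)@R.T+t; return np.c_[K[0]*X[:,0]/X[:,2]+K[2],K[1]*X[:,1]/X[:,2]+K[3]]
def snap(n,name):
    o=get_obs(); im=get_image(n); cv2.imwrite(f"pics/{name}.png",im[:,:,::-1]); return im,cam(n,o)
E
python3 - <<'E'
from h import *
try: print("grasp_offset",grasp_offset)
except Exception as e: print(e)
Z={"plug":23,"spatula":5,"cut_mat":3,"tool_mat":3,"knife":21,"marker":20,"try_square":10}
for n in ["top","scene"]:
    im,C=snap(n,n+"1")
    crop=None
    for k,z in Z.items():
        r=regions_of(k,n)
        for q in r[:2]:
            m=q["region"].astype(np.uint8)
            cs,_=cv2.findContours(m,cv2.RETR_EXTERNAL,cv2.CHAIN_APPROX_NONE)
            c=max(cs,key=cv2.contourArea)[:,0,:]
            w=p2w(c,z,C)[:,:2].astype(np.float32)
            rect=cv2.minAreaRect(w)
            print(n,k,round(q["score"],2),np.round(q["extent"]),"rect",np.round(rect[0],1),np.round(rect[1],1),round(rect[2],1),"box",np.round(cv2.boxPoints(rect)).tolist())
            if k=="plug": print("  circ",cv2.minEnclosingCircle(w))
im=cv2.imread("pics/top1.png")[130:260,130:330]; cv2.imwrite("pics/crop1.png",cv2.resize(im,None,fx=4,fy=4,interpolation=cv2.INTER_CUBIC))
E
```

```text
grasp_offset 18.700000000000003
top plug 0.88 [295. 196.  48.  48.] rect [527.   44.4] [139.1 140.4] 45.7 box [[428.0, 44.0], [529.0, -54.0], [626.0, 45.0], [525.0, 143.0]]
  circ ((525.6057739257812, 44.05275344848633), 71.94343566894531)
top plug 0.88 [406. 296.  51.  47.] rect [ 225.  -285.8] [137.6 136.7] 44.2 box [[128.0, -285.0], [223.0, -383.0], [322.0, -287.0], [227.0, -189.0]]
  circ ((223.8172607421875, -287.139404296875), 70.65750885009766)
top spatula 0.74 [197. 200.  28.  64.] rect [515.8 356.3] [191.2  90.5] 5.5 box [[416.0, 392.0], [425.0, 302.0], [615.0, 320.0], [607.0, 411.0]]
top cut_mat 0.71 [335. 194. 175. 134.] rect [548.8 -83.7] [519.4 383.8] 83.5 box [[329.0, -320.0], [710.0, -364.0], [769.0, 152.0], [388.0, 196.0]]
top tool_mat 0.77 [185. 195.  83.  93.] rect [534.1 386.3] [280.  260.1] 2.7 box [[388.0, 510.0], [400.0, 250.0], [680.0, 263.0], [668.0, 523.0]]
top tool_mat 0.31 [467. 219.  43.  41.] rect [ 458.4 -491.6] [116.7 130.7] 30.8 box [[375.0, -465.0], [442.0, -578.0], [542.0, -518.0], [475.0, -406.0]]
top knife 0.57 [150. 184.   9.  46.] rect [560.2 484
[... 1156 characters left out ...]
[553.3 -84.2] [522.6 385.2] 83.4 box [[332.0, -322.0], [715.0, -366.0], [774.0, 153.0], [392.0, 197.0]]
scene tool_mat 0.7 [396. 147. 104.  86.] rect [540.1 384.8] [282.8 263.8] 2.5 box [[393.0, 510.0], [405.0, 247.0], [687.0, 259.0], [676.0, 523.0]]
scene knife 0.46 [418. 127.  27.  18.] rect [560.8 479. ] [ 23.4 116.6] 88.2 box [[502.0, 469.0], [619.0, 465.0], [619.0, 489.0], [503.0, 492.0]]
scene marker 0.86 [348. 257.  30.  42.] rect [723.  -62.4] [ 20.  138.5] 80.3 box [[653.0, -61.0], [790.0, -84.0], [793.0, -64.0], [656.0, -41.0]]
scene try_square 0.98 [232. 216.  40.  44.] rect [ 356.2 -229.4] [122.1 116.1] 82.4 box [[291.0, -282.0], [406.0, -298.0], [422.0, -177.0], [307.0, -161.0]]
```

View pics/crop1.png

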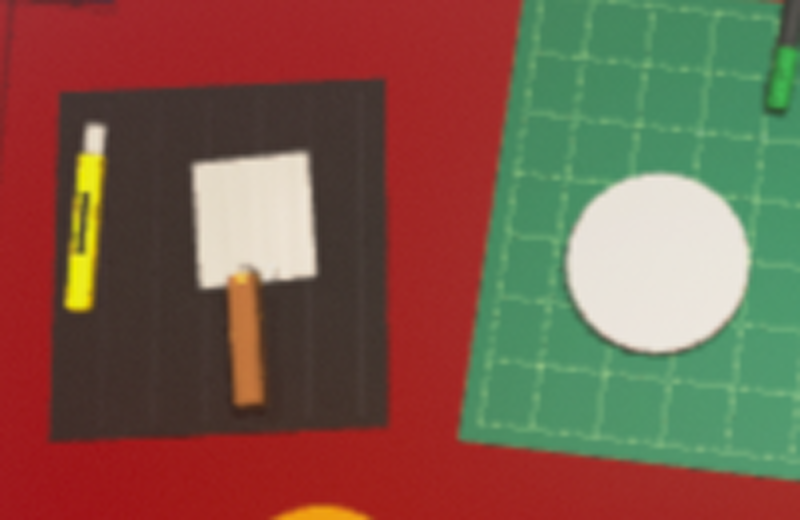

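Crop: this confirms the steel blade with the brown wooden handle pointing towards the base, and the silver disc on the green mat as the plug. I now compute the spatula pose and check that the whole flip is reachable.

```bash
cat >> h.py <<'E'
GO=18.7; GX=-92.
def spose(tip,d,th):
    """spatula rotation: x along horizontal dir d pitched down by th (deg) (front down), z up"""
    d=np.array([d[0],d[1],0.])/np.hypot(d[0],d[1]); up=np.array([0,0,1.]); c,s=np.cos(np.radians(th)),np.sin(np.radians(th))
    x=c*d-s*up; z=s*d+c*up; y=np.cross(z,x); return np.c_[x,y,z]
def tool_from(R,tip,a,sgn,gx=None):
    gx=GX if gx is None else gx
    a=np.radians(a); zt=np.array([np.sin(a),0,-np.cos(a)]); xt=np.array([0,sgn,0.]); yt=np.cross(zt,xt)
    RT=R@np.c_[xt,yt,zt]
    p=np.asarray(tip)+R@(np.array([gx-50,0,45.])+GO*zt)
    return p,Ro.from_matrix(RT).as_euler('xyz',degrees=True)
def flip_pose(plug,d,th,gap=3.,under=8.):
    """tip world pos & R for plug tilt th; plug=(x,y) centre, mat top z=3"""
    d=np.array([d[0],d[1]])/np.hypot(*d[:2])
    q=np.array([-50-gap,under]) # (along d, z) plug frame
    def rot(p,piv,t):
        c,s=np.cos(np.radians(t)),np.sin(np.radians(t)); v=p-piv
        return piv+np.array([c*v[0]+s*v[1],-s*v[0]+c*v[1]])
    pts=[np.array([50.,0]),np.array([70.,10]),np.array([70.,20]),q]
    seg=[26.565,63.435,90]; left=th
    for i in range(3):
        t=min(left,seg[i]); left-=t
        pts=[rot(p,pts[i].copy(),t) for p in pts]
        if left<=0: break
    q=pts[3]
    return np.array([plug[0]+d[0]*q[0],plug[1]+d[1]*q[0],3+q[1]]),spose(None,d,th)
E
python3 - <<'E'
from h import *
C=cam("top")
q=np.array([(192,163),(308,152),(317,276),(199,289)])/4+130
w=p2w(q,5,C); print(np.round(w,1)); print("blade centre",w.mean(0))
f=(w[0]+w[1])/2-(w[2]+w[3])/2; print("yaw",np.degrees(np.arctan2(f[1],f[0])),np.linalg.norm(f))
h=p2w(np.array([(243,275),(249,405)])/4+130,60,C); print(np.round(h,1))
f=h[0]-h[1]; print("handle yaw",np.degrees(np.arctan2(f[1],f[0])))
d=np.array([-.113,-.994]); plug=(528,43)
for a in (30,45,55):
  for s in (1,-1):
    print(a,s)
    R=spose(None,(1,.06),0); p,o=tool_from(R,np.array([605,356,3]),a,s); j=solve_ik(p,o); print("grasp",None if j is None else np.round(j))
    for th in (0,30,60,90,110):
        t,R=flip_pose(plug,d,th); p,o=tool_from(R,t,a,s); j=solve_ik(p,o); print(th,np.round(p),None if j is None else np.round(j))
E
```

```text
[[608.1 412.2   5. ]
 [617.3 321.2   5. ]
 [517.5 309.5   5. ]
 [506.9 400.7   5. ]]
blade centre [562.47027229 360.90980904   5.        ]
yaw 6.610640860630104 101.16705347113282
[[506.6 352.3  60. ]
 [408.6 342.5  60. ]]
handle yaw 5.703742917489979
30 1
grasp [ 39.  11. 122. -39.  27. -23.]
0 [549. 227.  40.] [ 29.  33.  90. -25.  77.  45.]
30 [543. 178. 154.] [ 11.   9. 103.  -0.  68.  18.]
60 [532.  75. 238.] [-17.   0. 107.  30.  80. -18.]
90 [517. -56. 259.] [-42.  15. 102.  46. 102. -42.]
110 [ 507. -141.  237.] [-51.  33.  94.  52. 116. -50.]
30 -1
grasp None
0 [549. 227.  40.] [  29.   33.   90.  -25.   77. -135.]
30 [543. 178. 154.] None
60 [532.  75. 238.] None
90 [517. -56. 259.] [-42.  15. 102.  46. 102. 138.]
110 [ 507. -141.  237.] [-51.  33.  94.  52. 116. 130.]
45 1
grasp None
0 [549. 224.  43.] [ 33.  41.  83. -33.  89.  50.]
30 [543. 173. 155.] [ 18.  14.  98. -14.  75.  29.]
60 [531.  71. 236.] [ -9.  -1. 105.  15.  77.  -6.]
90 [516. -58. 255.] [-38.   8. 103.  37.  95. -37.]
110 [ 507. -143.  233.] [-49.  25.  96.  45. 108. -48.]
45 -1
grasp None
0 [549. 224.  43.] [  33.   41.   83.  -33.   89. -130.]
30 [543. 173. 155.] None
60 [531.  71. 236.] None
90 [516. -58. 255.] [-38.   8. 103.  37.  95. 143.]
110 [ 507. -143.  233.] [-49.  25.  96.  45. 108. 132.]
55 1
grasp None
0 [548. 222.  45.] [ 35.  47.  78. -38.  96.  52.]
30 [542. 170. 156.] [ 23.  18.  95. -22.  81.  35.]
60 [531.  67. 235.] [ -3.  -1. 104.   5.  77.   2.]
90 [516. -61. 253.] [-34.   5. 103.  31.  90. -32.]
110 [ 507. -144.  230.] [-47.  20.  97.  40. 103. -46.]
55 -1
grasp None
0 [548. 222.  45.] [  35.   47.   78.  -38.   96. -128.]
30 [542. 170. 156.] [  23.   18.   95.  -22.   81. -145.]
60 [531.  67. 235.] None
90 [516. -61. 253.] [-34.   5. 103.  31.  90. 148.]
110 [ 507. -144.  230.] [-47.  20.  97.  40. 103. 134.]
```

```bash
python3 - <<'E'
from h import *
R=spose(None,(np.cos(np.radians(6)),np.sin(np.radians(6))),0)
tip=np.array([562,358,3])+R@[50,0,0]
p,o=tool_from(R,tip,30,1)
zt=Ro.from_euler('xyz',o,degrees=True).as_matrix()[:,2]
v=p-130*zt+np.array([0,0,60]); print(p,v,o,solve_ik(v,o))
goto(v,o)
im,C=snap("wrist","w2"); print(get_obs()["tcp_pos"],get_obs()["t"])
for k,z in (("spatula",5),("tool_mat",3)):
  for q in regions_of(k,"wrist")[:1]:
    print(k,q["score"],q["extent"])
    cv2.imwrite(f"pics/w2_{k}.png",q["region"].astype(np.uint8)*255)
E
```

```text
[479.80276535 349.36072251  31.80532495] [415.15884215 342.5663724  204.38862744] [150.   0.  96.] [ 42.40724806 -12.16259392 122.46793888 -23.80891794  47.31765996
 -40.78182206]
[415.61700284 343.83938807 205.35805632] 2.1167
spatula 0.71 [323.0, 151.8, 74.2, 119.3]
tool_mat 0.78 [361.8, 147.8, 267.3, 185.1]
```

View pics/w2.png

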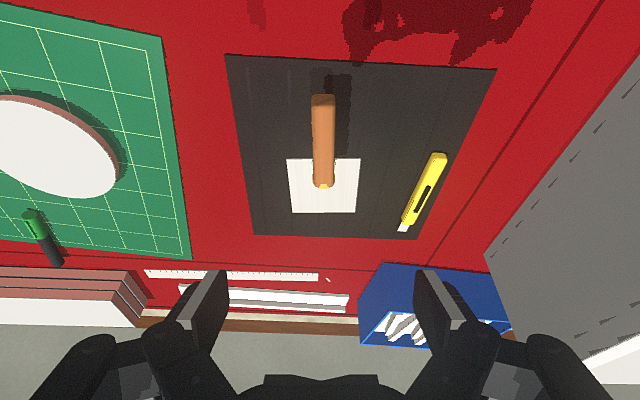

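The wrist view shows the handle from (323,97) to (323,183), the blade's corners near (287,159), (361,158), (357,213), (292,213), and the knife on the right. I refine the pose from these.

```bash
python3 - <<'E'
from h import *
im=cv2.imread("pics/w2.png"); cv2.imwrite("pics/w2c.png",cv2.resize(im[80:230,260:400],None,fx=4,fy=4,interpolation=cv2.INTER_CUBIC))
C=cam("wrist")
w=p2w([(287,159),(361,158),(357,213),(292,213)],5,C); print(np.round(w,1),w.mean(0))
f=(w[2]+w[3])/2-(w[0]+w[1])/2; print(np.degrees(np.arctan2(f[1],f[0])))
print(p2w([(323,97),(323.5,185)],60,C))
T=cam("top"); 
for yaw in (4,6,8):
  R=spose(None,(np.cos(np.radians(yaw)),np.sin(np.radians(yaw))),0)
  X=np.array([562,358,3])+np.array([[-55,0,57],[-155,0,57],[50,45,2],[50,-45,2],[-50,-45,2],[-50,45,2]])@R.T
  print(yaw,np.round(w2p(X,C)).tolist(), np.round((w2p(X,T)-130)*4).tolist())
E
```

```text
[[523.2 314.3   5. ]
 [512.2 402.9   5. ]
 [614.3 417.7   5. ]
 [624.1 324.3   5. ]] [568.43862946 364.79472498   5.        ]
6.960638732109575
[[405.261964   344.54836796  60.        ]
 [507.98604597 356.58301511  60.        ]]
4 [[321.0, 184.0], [326.0, 100.0], [350.0, 210.0], [287.0, 209.0], [283.0, 154.0], [359.0, 156.0]] [[241.0, 274.0], [243.0, 407.0], [199.0, 162.0], [314.0, 155.0], [317.0, 279.0], [201.0, 286.0]]
6 [[320.0, 184.0], [319.0, 99.0], [351.0, 209.0], [288.0, 209.0], [282.0, 155.0], [357.0, 155.0]] [[243.0, 274.0], [250.0, 406.0], [197.0, 164.0], [311.0, 153.0], [319.0, 277.0], [203.0, 288.0]]
8 [[318.0, 184.0], [313.0, 100.0], [353.0, 209.0], [289.0, 210.0], [281.0, 156.0], [356.0, 154.0]] [[246.0, 274.0], [257.0, 405.0], [195.0, 167.0], [309.0, 151.0], [321.0, 274.0], [206.0, 290.0]]
```

View pics/w2c.png

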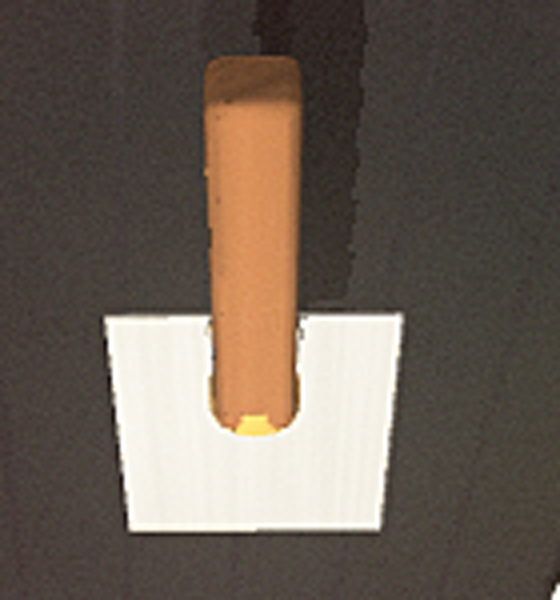

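```bash
python3 - <<'E'
from h import *
y=np.radians(6.2); R=spose(None,(np.cos(y),np.sin(y)),0)
tip=np.array([565,361,3])+R@[50,0,0]
p,o=tool_from(R,tip,30,1)
zt=Ro.from_euler('xyz',o,degrees=True).as_matrix()[:,2]
np.save("grasp.npy",np.r_[p,o])
goto(p-90*zt,o); move_l(p,speed=120)
ob=get_obs(); print(ob["tcp_pos"],p,ob["wrist_force"])
snap("wrist","w3")
grip(15,80); ob=get_obs(); print(ob["grip_width"],ob["t"],ob["tcp_pos"],ob["wrist_force"])
snap("wrist","w4")
E
```

```text
[483.41316214 352.72992059  33.07427711] [482.83342283 352.07385325  31.80532495] [ 0.24772834  0.3565717  -0.20731656]
19.58499094402231 4.25 [482.95215524 352.3090837   32.1850847 ] [-2.38472318 -0.59999113  3.05572911]
```

View pics/w4.png

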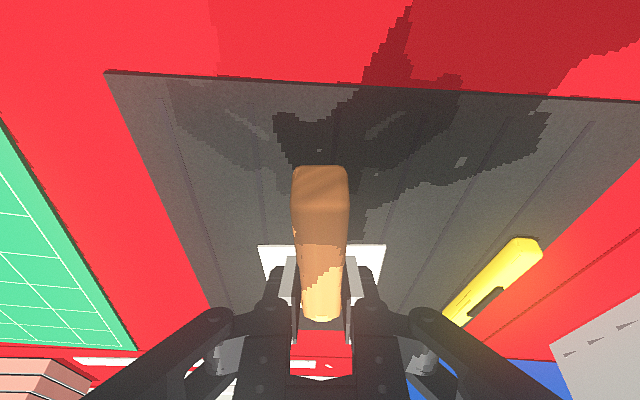

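Held: the fingers closed on the handle, and the butt is visible at (320,185). I check the in-hand x offset, then lift.

```bash
python3 - <<'E'
from h import *
C=cam("wrist")
ob=get_obs(); RT=Ro.from_euler('xyz',ob["ee_rot"],degrees=True).as_matrix()
for dx in (-4,0,4):
  y=np.radians(6.2); R=spose(None,(np.cos(y),np.sin(y)),0)
  X=np.array([565,361,3])+np.array([[-155+dx,-11,33],[-155+dx,11,33],[-155+dx,0,57],[-50+dx,-45,2],[-50+dx,45,2]])@R.T
  print(dx,np.round(w2p(X,C)).tolist())
g=np.load("grasp.npy")
move_l(ob["tcp_pos"]+[0,0,120],speed=120)
ob=get_obs(); print(ob["tcp_pos"],ob["ee_rot"],ob["wrist_force"],ob["grip_width"],ob["t"])
snap("wrist","w5"); snap("top","t5"); snap("scene","s5")
im=cv2.imread("pics/w4.png"); cv2.imwrite("pics/w4c.png",cv2.resize(im[150:330,230:410],None,fx=3,fy=3))
im=cv2.imread("pics/w5.png"); cv2.imwrite("pics/w5c.png",cv2.resize(im[150:330,230:410],None,fx=3,fy=3))
im=np.hstack([cv2.imread("pics/w4c.png")[:,:400],cv2.imread("pics/w5c.png")[:,:400]]); cv2.imwrite("pics/c45.png",im)
E
```

```text
-4 [[292.0, 146.0], [350.0, 146.0], [321.0, 192.0], [255.0, 240.0], [387.0, 240.0]]
0 [[292.0, 154.0], [349.0, 154.0], [321.0, 200.0], [256.0, 244.0], [386.0, 244.0]]
4 [[293.0, 162.0], [349.0, 162.0], [321.0, 208.0], [257.0, 247.0], [385.0, 247.0]]
[482.04182508 351.61207119 150.53952294] [1.50142327e+02 7.78648151e-02 9.61842955e+01] [-0.40893065  0.00697266 -0.63967167] 19.60551944084887 5.45
```

View pics/c45.png

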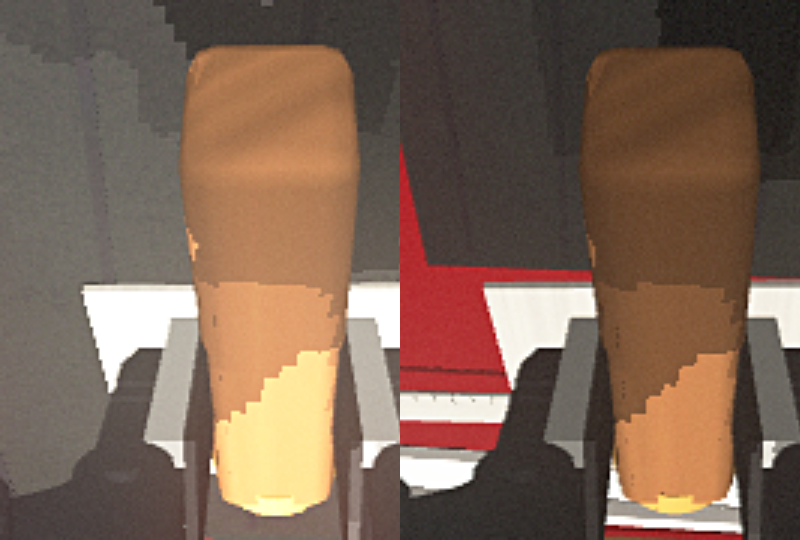

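View pics/s5.png

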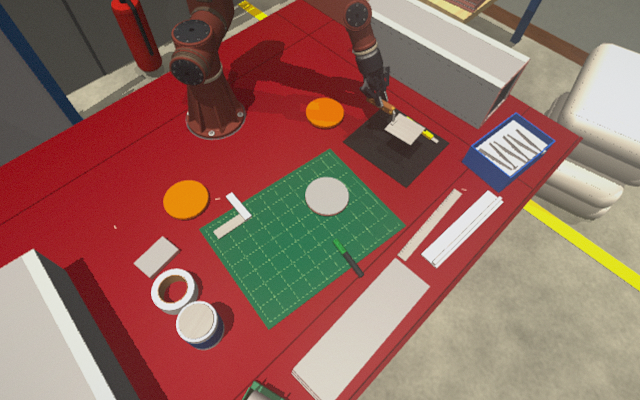

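```bash
sed -i 's/GX=-92./GX=-95./' h.py; cat >> h.py <<'E'
D=np.array([-.113,-.994]); D/=np.linalg.norm(D); A=30
PLUG=np.array([528.5,43.])
def ipose(back,z,plug=None):
    plug=PLUG if plug is None else plug
    t=np.r_[plug-D*back,z]; return tool_from(spose(None,D,0),t,A,1)
E
python3 - <<'E'
from h import *
p,o=ipose(115,100); print(np.round(p),np.round(o),solve_ik(p,o))
goto(p,o)
p,o=ipose(115,8.5); move_l(p,o,speed=120)
wait(.3)
ob=get_obs(); print(ob["tcp_pos"],p,ob["ee_rot"],o,ob["wrist_force"],ob["t"])
im,C=snap("top","t6"); snap("scene","s6"); snap("wrist","w6")
im=cv2.imread("pics/t6.png")[130:260,200:400]; cv2.imwrite("pics/t6c.png",cv2.resize(im,None,fx=4,fy=4,interpolation=cv2.INTER_CUBIC))
for n,m in (("top","t6"),("scene","s6")):
  q=regions_of("plug",n)
  C=cam(n)
  for r in q[:3]:
    c=max(cv2.findContours(r["region"].astype(np.uint8),cv2.RETR_EXTERNAL,cv2.CHAIN_APPROX_NONE)[0],key=cv2.contourArea)[:,0,:]
    w=p2w(c,23,C)[:,:2].astype(np.float32); print(n,r["score"],cv2.minEnclosingCircle(w),cv2.fitEllipse(w)[0])
  print(w2p(np.array([*(PLUG-D*115),8.5]),C))
E
```

```text
[557. 292. 129.] [150.   0.  -6.] [ 32.8316505   31.55081679  80.89907039 -22.77434423  87.82705677
  44.31322643]
[557.3221592  292.36659071  38.17768265] [556.81205669 292.0458792   37.30532495] [ 1.50056606e+02 -6.97692108e-02 -6.48699767e+00] [150.           0.          -6.48566035] [-0.80826215 -0.28518102 -1.32738513] 8.175
top 0.85 ((524.8775634765625, 42.793426513671875), 71.40824127197266) (525.8307495117188, 43.18651580810547)
top 0.72 ((268.5932312011719, 290.4390869140625), 68.28475189208984) (282.06146240234375, 271.3212890625)
[[258.23356534 191.36644167]]
scene 0.98 ((530.7811279296875, 38.85222244262695), 71.26094818115234) (531.7678833007812, 40.03548049926758)
scene 0.84 ((234.27574157714844, -289.65313720703125), 72.28298950195312) (233.7640838623047, -290.7786865234375)
scene 0.32 ((562.7743530273438, 252.43826293945312), 114.28562927246094) (552.6361083984375, 219.7023468017578)
[[352.7712861  179.03527753]]
```

View pics/t6c.png

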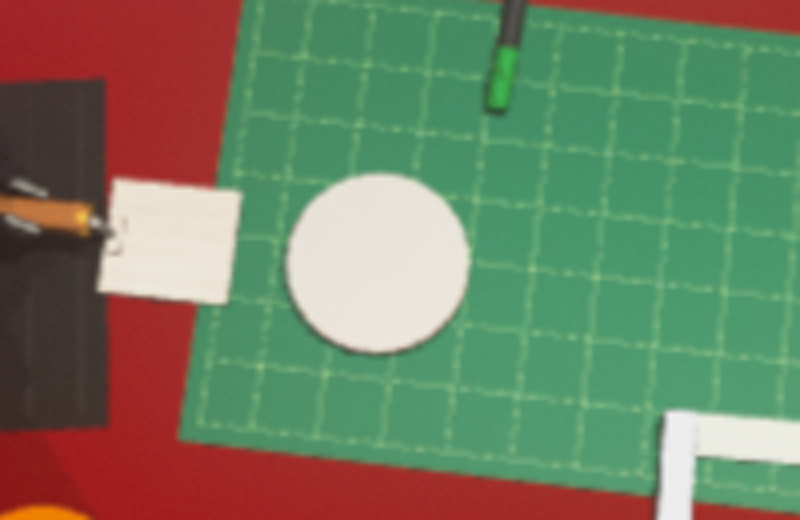

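View pics/s6.png

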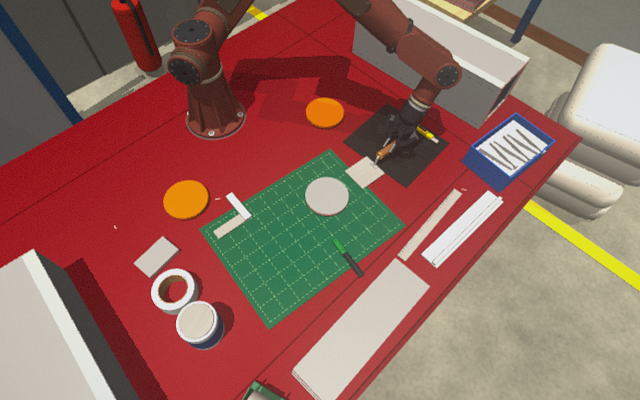

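View pics/w6.png

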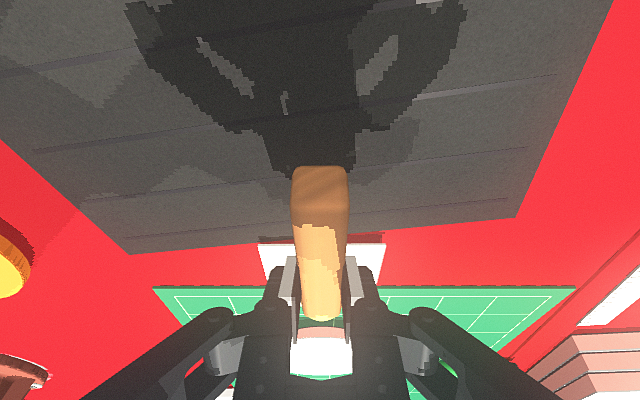

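The blade's front edge shows at top pixel (258,192), where the model predicts it, and the plug is unmoved. Now I slide the blade under the lip.

```bash
sed -i 's/^PLUG=.*/PLUG=np.array([527.,43.])/' h.py
python3 - <<'E'
from h import *
p,o=ipose(100,6); move_l(p,o,speed=80); wait(.2)
ob=get_obs(); print(ob["tcp_pos"]-p,ob["wrist_force"])
f0=ob["wrist_force"]
p,o=ipose(53,6); move_l(p,o,speed=60); wait(.2)
ob=get_obs(); print(ob["tcp_pos"]-p,ob["wrist_force"]-f0,ob["t"])
snap("top","t7"); snap("scene","s7")
for th in range(0,111,10):
    t,R=flip_pose(PLUG,D,th); q,oo=tool_from(R,t,A,1); j=solve_ik(q,oo); print(th,np.round(q),None if j is None else np.round(j))
a=cv2.imread("pics/t7.png")[130:260,200:400]; b=cv2.imread("pics/s7.png")[120:250,260:460]
cv2.imwrite("pics/c7.png",cv2.resize(np.vstack([a,b]),None,fx=2.3,fy=2.3,interpolation=cv2.INTER_CUBIC))
E
```

```text
[0.22004875 0.31207085 0.13327329] [ 0.010265    0.67171176 -1.42053131]
[ 0.08805539  0.40443297 -0.00513504] [ 0.70053935 -0.57901227 -0.48536247] 10.1
0 [548. 230.  40.] [ 29.  33.  89. -25.  77.  45.]
10 [547. 220.  81.] [ 24.  24.  94. -18.  73.  38.]
20 [545. 204. 119.] [ 19.  16.  99. -10.  70.  29.]
30 [543. 180. 156.] [ 11.   9. 102.  -0.  69.  18.]
40 [539. 151. 190.] [  3.   3. 105.  11.  70.   6.]
50 [535. 116. 218.] [ -7.   0. 107.  21.  74.  -7.]
60 [531.  77. 240.] [-17.   0. 107.  30.  80. -18.]
70 [526.  34. 255.] [-27.   3. 107.  37.  88. -28.]
80 [521. -11. 262.] [-35.   8. 105.  43.  95. -36.]
90 [516. -56. 262.] [-42.  15. 102.  46. 103. -42.]
100 [ 511. -100.  255.] [-47.  23.  99.  50. 110. -46.]
110 [ 506. -142.  240.] [-51.  32.  94.  52. 117. -50.]
```

View pics/c7.png

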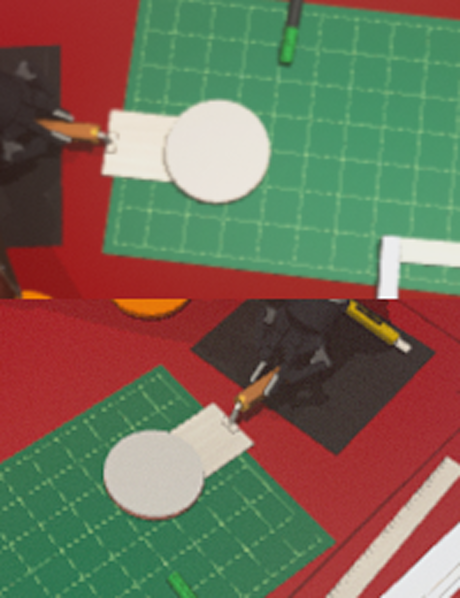

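The blade is under the lip and the plug has not moved. I tilt in steps along the arc, to 45° first, then look.

```bash
cat > flip.py <<'E'
from h import *
import sys
def run(a,b,step,sp):
    for th in np.arange(a,b+.01,step):
        t,R=flip_pose(PLUG,D,th,gap=2.); q,o=tool_from(R,t,A,1); move_l(q,o,speed=sp)
def show(tag):
    snap("top","t"+tag); snap("scene","s"+tag)
    a=cv2.imread(f"pics/t{tag}.png")[100:270,200:440]; b=cv2.imread(f"pics/s{tag}.png")[90:260,240:480]
    cv2.imwrite(f"pics/c{tag}.png",cv2.resize(np.vstack([a,b]),None,fx=1.75,fy=1.75,interpolation=cv2.INTER_CUBIC))
E
python3 - <<'E'
from flip import *
run(0,20,5,100); show("8")
run(25,45,5,100); show("9")
ob=get_obs(); print(ob["wrist_force"],ob["t"],ob["grip_width"])
E
```

```text
[-0.4377758   0.35697469 -1.1057854 ] 13.9417 19.677487212109018
```

View pics/c8.png

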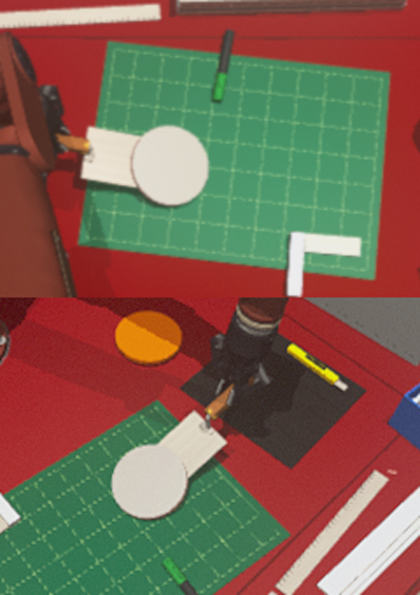

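View pics/c9.png

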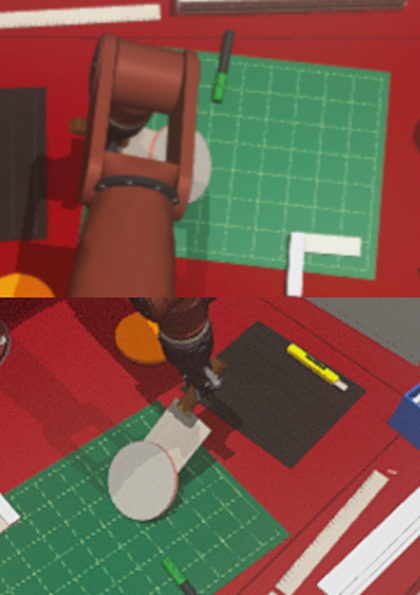

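At 45° the plug rides on the blade and its far rim stays put (right edge at crop x≈210). I continue.

```bash
python3 - <<'E'
from flip import *
run(50,80,5,110); show("10")
ob=get_obs(); print(ob["wrist_force"],ob["t"],ob["grip_width"])
E
```

```text
[-0.12736959  0.4128938  -1.20925877] 16.55 19.592257556337053
```

View pics/c10.png

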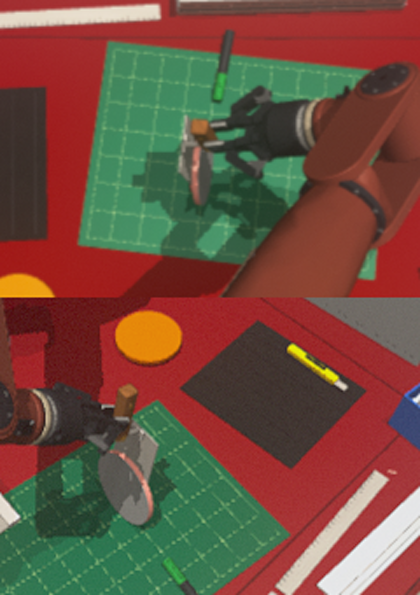

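At 80° the plug stands nearly upright against the blade. I push it past vertical.

```bash
python3 - <<'E'
from flip import *
run(84,96,4,80); show("11"); run(99,108,3,80); wait(.4); show("12")
ob=get_obs(); print(ob["wrist_force"],ob["t"],ob["grip_width"])
E
```

```text
[ 0.05938749  0.53359422 -2.24994871] 19.9167 19.70677366363588
```

View pics/c11.png

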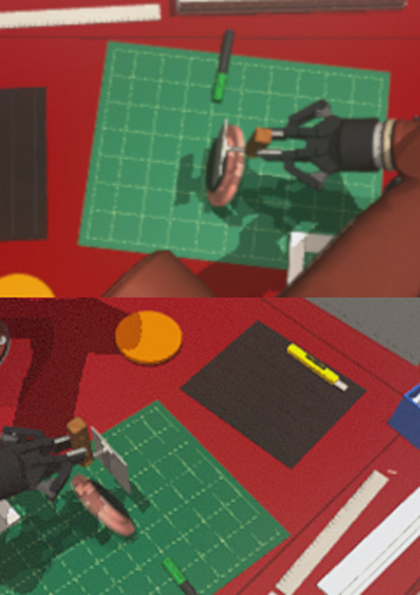

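View pics/c12.png

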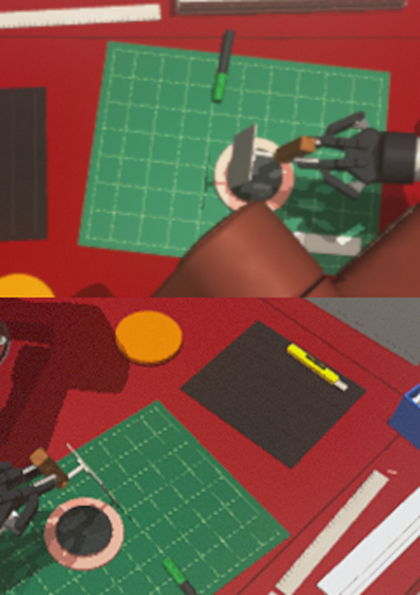

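The plug lies dark side up (scene crop around (85,533)). I retreat upwards, reverse the arc above it, and return the spatula.

```bash
python3 - <<'E'
from flip import *
ob=get_obs(); move_l(ob["tcp_pos"]+[0,0,70],speed=200)
for th in (90,70,50,30,10,0):
    t,R=flip_pose(PLUG,D,th); q,o=tool_from(R,t+[0,0,80],A,1)
    try: move_l(q,o,speed=250)
    except Unreachable as e: print(th,e)
p,o=ipose(115,100); move_l(p,o,speed=200)
g=np.load("grasp.npy")
goto(g[:3]+[0,0,120],g[3:]); move_l(g[:3]+[0,0,12],g[3:],speed=150); wait(.2)
ob=get_obs(); print(ob["tcp_pos"]-g[:3],ob["wrist_force"],ob["t"],ob["grip_width"])
show("13"); snap("wrist","w13")
E
```

```text
[ 0.99150548  0.81150959 13.60776807] [-0.11494687 -0.16360316 -2.02901389] 26.1417 19.783181125399537
```

View pics/s13.png

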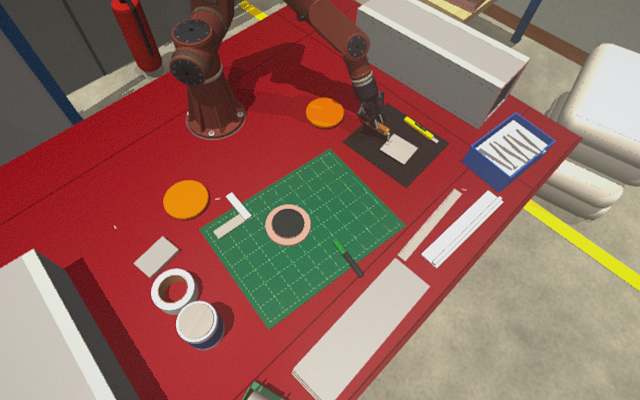

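View pics/w13.png

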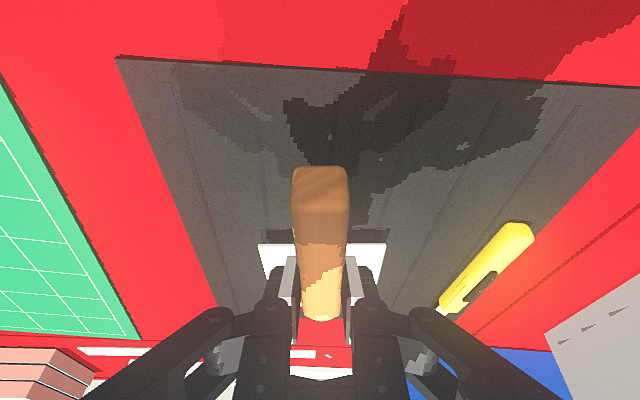

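The scene shows the plug flat with its dark side up at (288,224), the bystanders unmoved, and the spatula over the black mat at (398,150), held as before. Now I lower it and release.

```bash
python3 - <<'E'
from flip import *
g=np.load("grasp.npy")
for dz in (5,2,1,0,-.7,-1.4):
    move_l(g[:3]+[0,0,dz],g[3:],speed=40); wait(.15)
    ob=get_obs(); print(dz,(ob["tcp_pos"]-g[:3]).round(2),ob["wrist_force"].round(2))
    if ob["wrist_force"][2]>1.5: break
p=ob["tcp_pos"]
grip(85); wait(.2)
zt=Ro.from_euler('xyz',g[3:],degrees=True).as_matrix()[:,2]
move_l(p-120*zt,g[3:],speed=120); wait(.3)
ob=get_obs(); print(ob["t"],ob["wrist_force"],ob["grip_width"])
show("14"); snap("wrist","w14")
for n,C in (("top",cam("top")),("scene",cam("scene"))):
  for k,z in (("plug",13),("spatula",5),("knife",21),("marker",20),("try_square",10)):
    for r in regions_of(k,n)[:1]:
      c=max(cv2.findContours(r["region"].astype(np.uint8),cv2.RETR_EXTERNAL,cv2.CHAIN_APPROX_NONE)[0],key=cv2.contourArea)[:,0,:]
      w=p2w(c,z,C)[:,:2].astype(np.float32); rr=cv2.minAreaRect(w); print(n,k,round(r["score"],2),np.round(rr[0]),np.round(rr[1]))
E
```

```text
5 [-0.    0.02  4.92] [-0.04 -0.13 -1.28]
2 [0.02 0.02 2.01] [-0.68 -0.47 -1.71]
1 [0.11 0.11 1.12] [-0.12  0.96 -1.65]
0 [0.21 0.2  0.42] [-2.42 -0.69  2.95]
30.2667 [ 0.63064642  0.1212256  -0.21988141] 85.18552137519562
top plug 0.95 [ 511. -112.] [136. 139.]
top spatula 0.77 [521. 355.] [187.  91.]
top knife 0.62 [559. 486.] [ 23. 147.]
top marker 0.47 [714. -59.] [ 20. 138.]
top try_square 0.57 [ 352. -230.] [120. 113.]
scene plug 0.86 [ 518. -117.] [136. 141.]
scene spatula 0.96 [504. 354.] [228.  93.]
scene knife 0.79 [570. 479.] [ 26. 145.]
scene marker 0.81 [721. -62.] [ 20. 139.]
scene try_square 0.64 [ 357. -230.] [121. 112.]
```

View pics/t14.png

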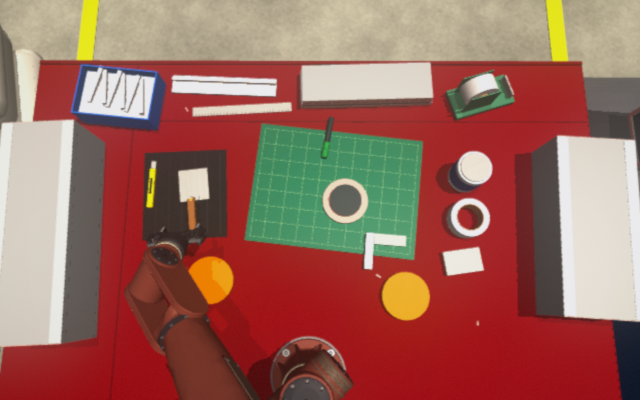

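View pics/w14.png

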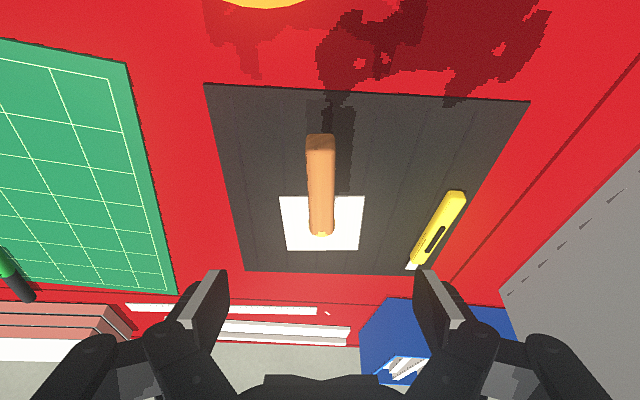

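View pics/s14.png

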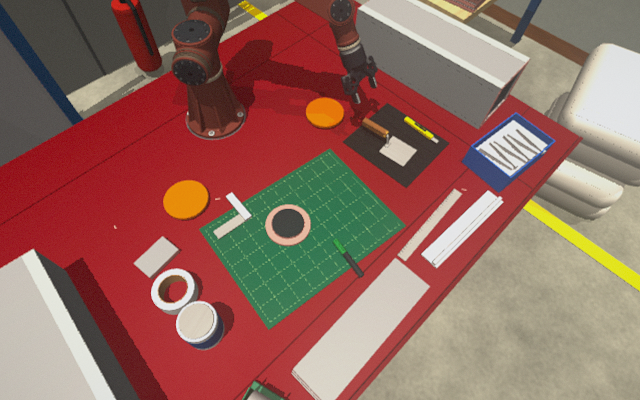

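The plug is flat with its dark side up, at top pixel (345,200). The spatula lies on its blade on the black mat at (193,185), the gripper is clear, and the bystanders are where they were.

```bash
python3 -c "
from station import *
sign_off(); print(get_obs()['t'])"
```

```text
the job is handed in; nothing more can be done
the job is handed in; nothing more can be done
```

I turned the plug over with the spatula and laid the spatula back on the black mat. I handed the job in at about 30.7 s of the 58 s allowed.

**What I did:** I gripped the spatula by its handle and slid the blade under the plug's lip from the +y side. I then levered the plug over its far rim until it fell past vertical and landed dark side up.

**Last checks:**
- **Plug:** it looks flat on the green mat, dark stepped side up. Its centre is at about (514, -114) mm, roughly 35 to 40 mm from the mat's centre and well inside the edges.
- **Spatula:** it lies on its blade on the black mat, back where it started. The open gripper was backed off 120 mm and touching nothing.
- **Bystanders:** I re-measured the knife, marker and try square. They are within a few mm of their starting readings, except the knife, which came out about 9 mm off in the scene camera but only 1 to 2 mm off in the top camera. I put that down to the outline the network drew. The tape roll, offcut and tin looked unmoved.

**Disagreements:** the top and scene cameras differ by about 5 to 7 mm on the plug's position, which does not affect the result. No check failed.

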